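# Seat the locking rod of a cheese ripening rack

## Robot

A 7-joint arm with a two-finger parallel gripper is mounted at the origin on the work surface. World frame = base frame: x ahead of the robot, y to its left, z up, the work surface at z = 0. Lengths are in m, angles in rad, forces in N, time in s.
With the tool pointing down it reaches from about 0.4 to 0.875 m from the base axis. Payload 19.3 kg.
Tool frame: the origin (TCP) lies between the finger pads; the fingertips stand 17 mm ahead of it and the grasp point (between the pads) lies 2 mm behind it (bot.tips_ahead is the z of the fingertips in the tool frame, in m); z points along the fingers, y is the direction in which the jaws open and shut (so a half turn about z gives the same grasp; the last joint's range is limited). The gripper opens to 85 mm and grips with 20 to 120 N. Pads are 22 mm wide; open, the fingers measure 114 mm over their backs; the gripper's body (76 mm by 85 mm) begins 54 mm behind the grasp point. The pads swing forward as they close: fully open they stand 13 mm farther back than shut.
Start: joints at [1.267, 0.521, -0.036, 1.599, 0.021, 1.021, -0.113], TCP at [0.145, -0.608, 0.248] pointing down, gripper open.
Joint ranges: [-2.91, 2.91], [-0.3, 2.13], [-1.5, 1.42], [0.17, 2.43], [-1.26, 4.41], [0.16, 1.93], [-2.52, 2.52]. Speed limits (rad/s): [1.89, 1.89, 2.39, 2.39, 3.01, 3.01, 3.01].

## Interface

Orientations are given as [roll, pitch, yaw] about the fixed x, y, z axes, in that order (R = Rz(yaw) Ry(pitch) Rx(roll)).
In Python, from workcell import telemetry, cams, job, bot gives the robot as it stands.
- The arm moves only by the tool arm_command, never from a script. Its argument "deltas" is a list of rows, each a list of 7 numbers: the opening, from -1 (shut) to 1 (fully open), so that 0 is half open, then the shift along the tool's x, y, z normalised to -1 to 1, where 1 is 150 mm, then the turn, a rotation vector about the tool's x, y, z normalised to -1 to 1, where 1 is 45 degrees. In form: [[hand, tx, ty, tz, rx, ry, rz], ...]. A call has 1 to 8 rows; each row is the pose to reach, as a shift and turn from the pose commanded when the call began, along the tool's axes at that moment; what a row does not reach only later rows make up. A row lasts 1/8 s, in which the tool goes at most 62.5 mm and 10.7 degrees, less where a joint would pass 70% of its speed; a pose out of reach is approached as far as the arm can. A call with a number of a shift or a turn outside -1 to 1 is refused whole. A call with a gripper value outside its range is refused whole. The fingers move at their own pace and stop on an object; "newtons" is the grip in N (left out, the last holds). Time passes only in rows, so rows that repeat a pose let the fingers close. It gives the time, the measured TCP pose, the force and the opening at its end, in the units of the state.
- telemetry.observe(): the state, without advancing time (a new reading comes with each control period).
- cams.grab_frame(name): name is "scene" or "top" or "wrist"; returns the picture (400x640x3 uint8, blue, green, red); there is no depth.
- cams.get_calibration(name): a dict with "fx", "fy", "cx", "cy" (pixels), "k1" (the pictures are not rectified: a ray, as slopes to the right and down, at radius r is drawn at 1 + k1 r^2 times it, then the intrinsics apply), "R" (3x3) and "t" (3): a world point X has camera coordinates R X + t. Camera axes: x right, y down, z forward; pixel columns grow to the right and rows downward; lengths in m; the calibration is good to about 2 mm. A picture is of the moment at which its call begins: read the wrist's pose just before it. get_calibration takes no time and is no camera call; for the wrist camera it gives the pose at the moment of the call.
- job.job_done(): hands the job in, once; it reports no verdict.
The state is a dict: "clock": time; "qpos": joint angles; "qd": joint speeds; "joint_efforts": joint torques, N m; "position": TCP position; "tool_rot": TCP orientation; "force": force on the tool from outside, world axes, zero at the start; "moment": the same for the moment, N m; "grip_width": finger opening in m.
Only numpy, scipy, OpenCV 4.12 (cv2) and the standard library are available. Lean on these libraries where they do the work, as an engineer would, in place of code of your own. Each camera call takes 0.05 s, during which the arm holds its last target.

## Task

Lock the ripening rack: lift the long steel rod out of its cradle by its bare middle, push it roughly half its length into the deep bore of the timber post, nose first, let go, then take it again by its blue tail and push it home. Home is felt, not seen: a friction catch hidden deep in the bore stops the rod, and must then be driven about 5 mm further (its red flag moves along with it) and left there with the rod in place. Push slowly and gently, never with more than 25 N, and leave the cheeses and the brush alone.

Things in the scene. Friction and masses are not known exactly. Their poses are not given: they have to be found in the camera images.
- rod_mid (a point): Centre of the loose locking rod: a round rod, 240 mm long, 16 mm diameter, about 0.2 kg, bevelled 3 mm at both ends. Its x axis runs along the rod towards the bare steel nose end (+120 mm); the last 60 mm at the tail (x from -120 to -60 mm) is blue, same diameter. At the start it lies level in the cradle with its axis 50 mm above the table.
- rod_nose (a point): Centre of the rod's nose end face, 120 mm along x from rod_mid; axes as the rod's.
- rod: The same rod; origin at its centre, x towards the nose.
- cradle: Fixed wooden cradle, 270 x 70 x 54 mm, origin under its centre, its x axis along the rod that lies in it (same direction). Two open-topped saddles hold the rod, their tops 4 mm above the rod's axis: the tail saddle from x = -120 to -65 mm, the nose saddle from x = 65 to 105 mm, both 50 mm wide with a 20 mm slot. Between them the rod is bare and free to be gripped from above (the base board is 14 mm high); lift it straight up.
- post: Fixed timber post block on a 260 x 120 x 12 mm steel foot, 220 mm long (x) by 80 mm wide, top at 145 mm; origin under its centre. The rod goes in along +x through the face at x = -110 mm.
- mouth (a point): Centre of the bore's mouth in the post's -x face, 110 mm above the table; x points into the bore, z up. The level bore is 19 mm in diameter with a 4 mm bevel at the mouth. The catch's face waits somewhere between 160 and 184 mm deep (different every time, not measured).
- catch (a joint): How far the hidden friction catch has been driven inwards from where it waited, in m: 0 at the start, 0.005 wanted, 0.020 its hard end. It has no spring: it gives way at about 7 N (plus 3 N for every 10 mm/s of speed) and stays where it is left. Its red flag on the post's top moves with it.
- cheese_a_mid (a point): Centre of an orange cheese wheel, 120 mm diameter, 55 mm high, loose on the table; bystander.
- cheese_b_mid (a point): Centre of a pale cheese wheel, 100 mm diameter, 50 mm high, loose on the table; bystander.
- brush_grip (a point): Grip of a loose hand brush lying on the table; bystander.

How it is judged:
On the way, in this order (a step that is already met when the one before it is completed fails the run):
1. the rod is partway in the bore (its nose 60 to 150 mm deep) and let go (y of rod_nose in the frame of mouth between -0.005 and 0.005 m and z of rod_nose in the frame of mouth between -0.005 and 0.005 m and x of rod_nose in the frame of mouth between 0.06 and 0.15 m and contact force between the fingers and rod below 0.05 N), for 0.2 s.
2. the rod, still no deeper than 155 mm, is gripped by its blue tail (y of rod_nose in the frame of mouth between -0.005 and 0.005 m and z of rod_nose in the frame of mouth between -0.005 and 0.005 m and x of rod_nose in the frame of mouth between 0.06 and 0.155 m and contact force between the fingers and rod above 1 N and x of the grasp point in the frame of rod below -0.058 m), for 0.1 s.
At the end, for the whole second after the job is handed in: The rod is in the bore with its nose at least 159 mm deep, at rest and let go, and the catch has been driven between 2 and 9 mm from where it waited (y of rod_nose in the frame of mouth between -0.005 and 0.005 m and z of rod_nose in the frame of mouth between -0.005 and 0.005 m and x of rod_nose in the frame of mouth above 0.159 m and value of joint catch between 0.002 and 0.009 m and linear speed of rod below 0.01 m/s and contact force between the fingers and rod below 0.05 N); the robot touches nothing.
It fails at once if the rod presses on the post or its catch with more than 25 N (contact force between rod and post above 25 N).
It fails at once if the catch is driven more than 9 mm (value of joint catch above 0.009 m).
It fails at once if a cheese or the brush is moved by more than 15 mm (distance of any of cheese_a_mid, cheese_b_mid, brush_grip from where it was at the start of the episode above 0.015 m).
It also fails if it takes over 72 s, if anything falls off the work surface, if the arm or the gripper's body presses on something with over 40 N, if the wrist force passes 120 N, or if a joint passes its speed limit or range.

## Working session

There is one attempt and no reset: what is moved stays moved. The work goes in short steps, Python scripts to look and compute and a tool call to move; the robot and the scene stay as the last step left them, time stands still between calls to the robot, and variables do not carry over. Pictures are saved under pics/ and viewed, and the job is handed in when it is done.

Besides the shell and the picture viewer there is one more tool, called after ">>>" by a JSON object that holds its "fn" and its "kwargs". arm_command: Moves the arm, as the interface text tells. Its arguments: {"type":"object","properties":{"deltas":{"type":"array","items":{"type":"array","items":{"type":"number"}}},"newtons":{"type":"number"}},"required":["deltas"]}

```bash
ls; mkdir -p pics
python3 - <<'E'
from workcell import telemetry,cams,job,bot
import cv2
print(telemetry.observe()); print(bot.tips_ahead)
for n in("scene","top","wrist"):
    c=cams.get_calibration(n);print(n,c)
    cv2.imwrite(f"pics/{n}0.png",cams.grab_frame(n))
E
```

```text
pics
{'clock': 0.0, 'qpos': array([ 1.26681619,  0.52200532, -0.03632462,  1.59998165,  0.02116996,
        1.02112683, -0.11277483]), 'qd': array([ 2.74184429e-04,  1.59081965e-03, -5.62712308e-04, -4.81749213e-04,
        1.67102809e-03, -8.14236573e-06, -4.21445902e-04]), 'joint_efforts': array([-1.92298561e-03, -9.27128363e+01,  1.97925568e+00, -3.69944930e+01,
        1.77472027e-02,  8.03975912e-03, -3.25851704e-05]), 'position': array([ 0.1446836 , -0.60769798,  0.24774061]), 'tool_rot': array([-3.14045667e+00,  5.76660724e-05,  2.33776766e-01]), 'force': array([ 0.03733133,  0.21596382, -0.33844855]), 'moment': array([-0.10811593,  0.01426737,  0.01056014]), 'grip_width': 0.08556423686323018}
0.017
scene {'fx': 470.94484325926277, 'fy': 470.94484325926277, 'cx': 313.0782463544564, 'cy': 192.81561151424884, 'k1': -0.12994724288376194, 'R': array([[ 0.87430695,  0.48507429,  0.01703794],
       [ 0.358553  , -0.62180645, -0.69627329],
       [-0.32714997,  0.61486558, -0.71757454]]), 't': array([-0.48334715, -0.13327642,  1.56762844])}
top {'fx': 429.85782804639956, 'fy': 429.85782804639956, 'cx': 322.7003485065502, 'cy': 204.48314670697482, 'k1': -0.10906645895683485, 'R': array([[ 0.00863975, -0.99996088, -0.00189719],
       [-0.99392553, -0.00837941, -0.10973521],
       [ 0.10971502,  0.00283376, -0.99395905]]), 't': array([-0.02558526,  0.57431883,  1.04051247])}
wrist {'fx': 341.6454677884412, 'fy': 341.6454677884412, 'cx': 319.8506624190597, 'cy': 195.1069154160559, 'k1': -0.03294250427376312, 'R': array([[ 2.30873212e-01, -9.72983390e-01, -9.39195682e-04],
       [-9.35869377e-01, -2.22330510e-01,  2.73345300e-01],
       [-2.66169248e-01, -6.22291427e-02, -9.61915519e-01]]), 't': array([-0.62419338, -0.03421425,  0.37976182])}
```

View pics/scene0.png

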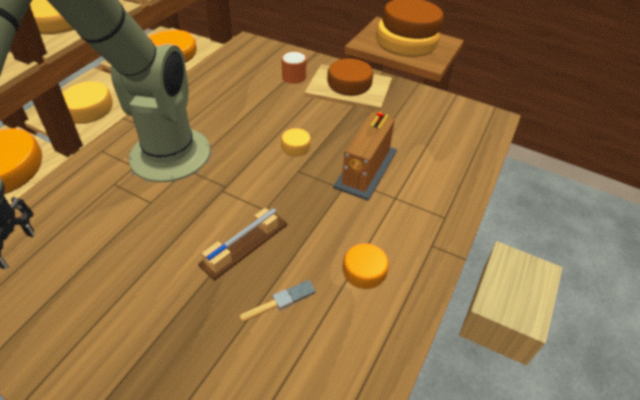

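View pics/top0.png

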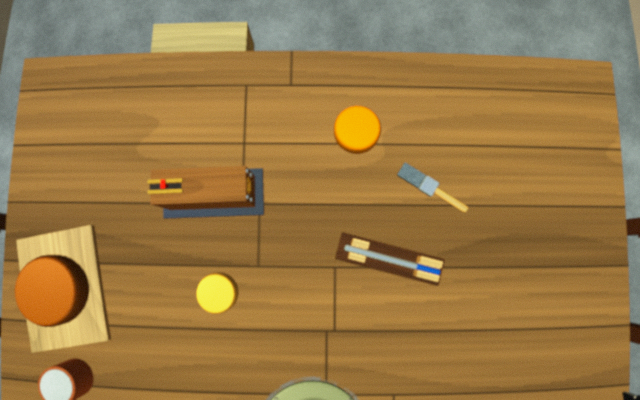

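View pics/wrist0.png

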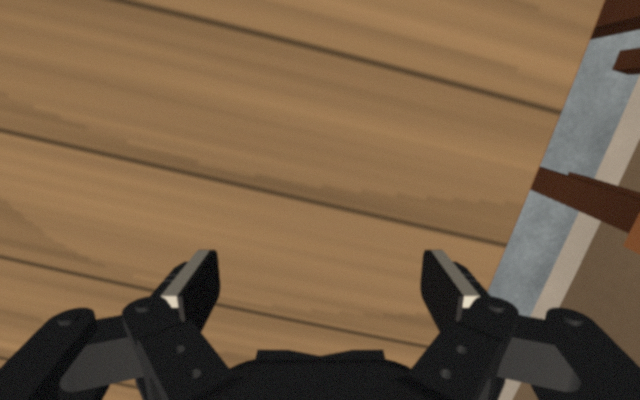

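The scene view shows the rod in its cradle at (240,235) with the blue tail to the left, and the post with its mouth facing the camera at (357,163). The top view shows the rod from its nose (345,248) to its tail (441,272). The post's mouth face is near (252,187) and its foot corner near (263,169). I'll zoom in on these.

```bash
cat > h.py <<'E'
import numpy as np,cv2
from workcell import telemetry,cams,job,bot
def K(c): return np.array([[c['fx'],0,c['cx']],[0,c['fy'],c['cy']],[0,0,1]])
def D(c): return np.array([c['k1'],0,0,0,0.])
def ray(c,uv):
    p=cv2.undistortPoints(np.array(uv,float).reshape(-1,1,2),K(c),D(c)).reshape(-1,2)
    d=np.c_[p,np.ones(len(p))]@c['R']; o=-c['R'].T@c['t']
    return o,d
def plane(c,uv,z):
    o,d=ray(c,uv); return o+d*((z-o[2])/d[:,2])[:,None]
def proj(c,X):
    return cv2.projectPoints(np.array(X,float).reshape(-1,1,3),cv2.Rodrigues(c['R'])[0],c['t'],K(c),D(c))[0].reshape(-1,2)
def tri(cs,uvs):
    A=0;b=0
    for c,u in zip(cs,uvs):
        o,d=ray(c,[u]);d=d[0]/np.linalg.norm(d);P=np.eye(3)-np.outer(d,d);A=A+P;b=b+P@o
    return np.linalg.solve(A,b)
def Rrpy(r):
    from scipy.spatial.transform import Rotation as R
    return R.from_euler('xyz',r).as_matrix()
E
python3 - <<'E'
import cv2
a=cv2.imread('pics/top0.png');b=cv2.imread('pics/scene0.png')
cv2.imwrite('pics/t1.png',cv2.resize(a[220:295,325:455],None,fx=6,fy=6,interpolation=cv2.INTER_CUBIC))
cv2.imwrite('pics/t2.png',cv2.resize(a[160:225,140:270],None,fx=6,fy=6,interpolation=cv2.INTER_CUBIC))
cv2.imwrite('pics/s2.png',cv2.resize(b[105:200,325:405],None,fx=6,fy=6,interpolation=cv2.INTER_CUBIC))
E
```

```text
(no output)
```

View pics/t1.png

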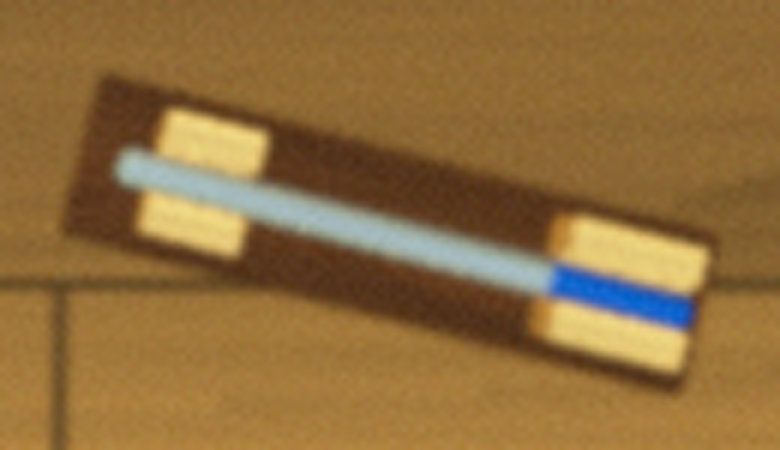

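View pics/t2.png

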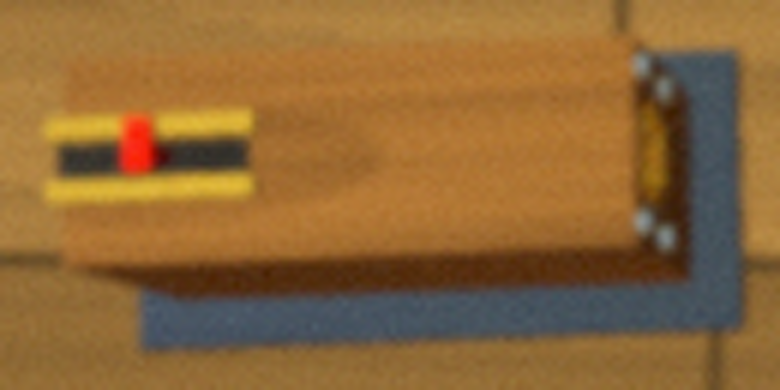

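View pics/s2.png

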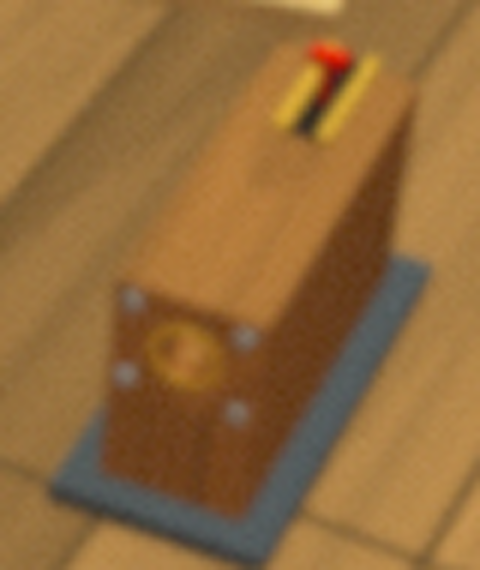

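The crops give the rod nose at (116,166), its tail at (693,312) and the blue edge at (552,280) in t1. In t2 the post's top edges are at (637,42), (637,245), (65,65) and (65,265), and the foot corners at (738,50), (742,328) and (142,350). In s2 the mouth ring is centred at (185,354).

Run:
```python
from h import *
np.set_printoptions(precision=4,suppress=True)
T=cams.get_calibration('top');S=cams.get_calibration('scene')
f=lambda p,o:(np.array(p,float)+.5)/6-.5+np.array(o)
rod=plane(T,f([(116,166),(693,312),(552,280)],(325,220)),.05)
print('rod nose,tail,blue',rod, np.linalg.norm(rod[0]-rod[1]),np.linalg.norm(rod[2]-rod[1]))
d=rod[0]-rod[1];print('mid',(rod[0]+rod[1])/2,'yaw',np.arctan2(d[1],d[0]))
top=plane(T,f([(637,42),(637,245),(65,65),(65,265)],(140,160)),.145);print('top',top)
print(np.linalg.norm(top[0]-top[1]),np.linalg.norm(top[0]-top[2]))
for a,b in((0,2),(1,3)):
    d=top[b]-top[a];print('yaw',np.arctan2(d[1],d[0]))
print('mouth from top',(top[0]+top[1])/2)
ft=plane(T,f([(738,50),(742,328),(142,350)],(140,160)),.012);print('foot',ft,np.linalg.norm(ft[0]-ft[1]),np.linalg.norm(ft[1]-ft[2]))
d=ft[2]-ft[1];print('yaw',np.arctan2(d[1],d[0]))
d/=np.linalg.norm(d);print('foot front centre+20 ->mouth',(ft[0]+ft[1])/2+d*.02)
print('scene mouth plane',plane(S,f([(185,354)],(325,105)),.11))
print('tri',tri([T,S],[f((658,148),(140,160)),f((185,354),(325,105))]))
# others
a=cams.grab_frame('top')
```

```text
rod nose,tail,blue [[ 0.4685 -0.0731  0.05  ]
 [ 0.4105 -0.3079  0.05  ]
 [ 0.4234 -0.2501  0.05  ]] 0.2418332458978576 0.05919465846362718
mid [ 0.4395 -0.1905  0.05  ] yaw 1.3288712668367573
top [[0.6468 0.1537 0.145 ]
 [0.5697 0.1514 0.145 ]
 [0.6373 0.3748 0.145 ]
 [0.5604 0.3704 0.145 ]]
0.07707956478112789 0.2213098190880383
yaw 1.61360406869046
yaw 1.6133842606996207
mouth from top [0.6082 0.1526 0.145 ]
foot [[0.67   0.1348 0.012 ]
 [0.5505 0.1301 0.012 ]
 [0.5384 0.3893 0.012 ]] 0.11964363783349061 0.25946196831691193
yaw 1.6170789380373451
foot front centre+20 ->mouth [0.6093 0.1525 0.012 ]
scene mouth plane [[0.6089 0.1518 0.11  ]]
tri [0.6106 0.1497 0.1127]
```

Two independent views agree on the mouth: about (0.609, 0.152, 0.11) with yaw 1.615. The rod is 0.242 m long (0.240 given), centred at (0.4395, -0.1905) with yaw 1.329. The post measures 77 x 221 mm and the foot 120 x 260 mm, so the sizes fit. I'll move above the rod, with the grip point 25 mm to the tail side of the middle.

```bash
cat >> h.py <<'E'
np.set_printoptions(precision=4,suppress=True)
def go(p,yaw,roll=np.pi,pitch=0):
    from scipy.spatial.transform import Rotation as R
    s=telemetry.observe();Rc=Rrpy(s['tool_rot'])
    t=Rc.T@(np.array(p)-s['position'])/.15
    r=R.from_matrix(Rc.T@Rrpy([roll,pitch,yaw])).as_rotvec()/(np.pi/4)
    print(s['clock'],s['position'],s['tool_rot'],'delta',t,r)
E
python3 - <<'E'
from h import *
rm=np.array([.4395,-.1905]);u=np.array([np.cos(1.329),np.sin(1.329)])
g=rm-.025*u;print(g)
go([*g,.248],1.329)
E
```

```text
[ 0.4335 -0.2148]
0.2 [ 0.1447 -0.6078  0.248 ] [-3.1409  0.      0.2338] delta [ 2.4799 -2.1031  0.001 ] [-0.0008 -0.0004 -1.3945]
```

>>> {"fn": "arm_command", "kwargs": {"deltas": [[1,0.9,-0.76,0,0,0,-0.45],[1,0.9,-0.76,0,0,0,-0.45],[1,0.9,-0.76,0,0,0,-0.45],[1,0.9,-0.76,0,0,0,-0.45]], "newtons": 50}}

```text
clock: 0.7
position: [0.2522, -0.4631, 0.2486]
tool_rot: [3.142, -0.001, 0.592]
force: [-0.0, -0.7, 0.7]
grip_width: 0.0853
```

```bash
python3 -c "
from h import *
go([.4335,-.2148,.22],1.329)"
```

```text
0.7 [ 0.2522 -0.4631  0.2486] [ 3.1416 -0.001   0.5922] delta [ 1.9269 -0.699   0.1927] [ 0.0005 -0.0012 -0.9381]
```

>>> {"fn": "arm_command", "kwargs": {"deltas": [[1,0.96,-0.35,0.1,0,0,-0.45],[1,0.96,-0.35,0.1,0,0,-0.45],[1,0.96,-0.35,0.1,0,0,-0.45],[1,0.96,-0.35,0.1,0,0,-0.45]]}}

```text
clock: 1.2
position: [0.3414, -0.3412, 0.2332]
tool_rot: [-3.141, -0.0, 0.943]
force: [0.3, -0.4, 0.6]
grip_width: 0.0855
```

```bash
python3 -c "
from h import *
go([.4335,-.2148,.22],1.329)"
```

```text
1.2 [ 0.3414 -0.3412  0.2332] [-3.1414 -0.0004  0.9431] delta [1.0428 0.0019 0.0884] [-0.0001 -0.0005 -0.4913]
```

>>> {"fn": "arm_command", "kwargs": {"deltas": [[1,0.9,0,0.09,0,0,-0.49],[1,0.9,0,0.09,0,0,-0.49],[1,0.9,0,0.09,0,0,-0.49],[1,0.9,0,0.09,0,0,-0.49],[1,0.9,0,0.09,0,0,-0.49]]}}

```text
clock: 1.82
position: [0.4192, -0.235, 0.2198]
tool_rot: [-3.141, 0.001, 1.322]
force: [-0.1, -0.1, -0.3]
grip_width: 0.0854
```

```bash
python3 -c "
from h import *
go([.4335,-.2148,.22],1.329)
cv2.imwrite('pics/w1.png',cams.grab_frame('wrist'))"
```

```text
1.825 [ 0.4192 -0.235   0.2198] [-3.1413  0.0006  1.322 ] delta [ 0.1541  0.0595 -0.0015] [-0.0004  0.0008 -0.009 ]
```

View pics/w1.png

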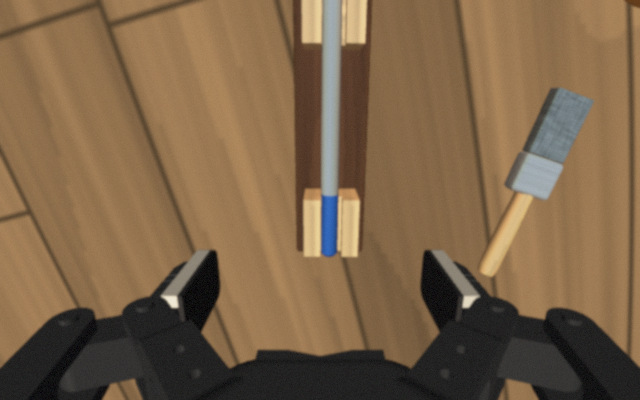

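The wrist view shows the rod near vertical. The blue boundary is at (330,195), the tail at (330,256), and the rod leaves the frame at about (332,0). I'll cast rays with the blue and steel masks to refine its pose.

Run:
```python
from h import *
c=cams.get_calibration('wrist');a=cv2.imread('pics/w1.png').astype(int)
b=(a[:,:,0]>a[:,:,2]+90);ys,xs=np.nonzero(b);print(ys.min(),ys.max(),xs.min(),xs.max())
# steel rows: bluish-grey columns near 330
pts=[]
for r in range(50,186,5):
    k=[x for x in range(305,356) if a[r,x,0]>a[r,x,2]+5 and a[r,x,0]>100]
    if k: pts.append((np.mean(k),r))
for r in range(200,254,5):
    k=np.nonzero(b[r])[0]
    if len(k): pts.append((k.mean(),r))
pts=np.array(pts);P=plane(c,pts,.052)
vx,vy,x0,y0=cv2.fitLine(P[:,:2].astype(np.float32),cv2.DIST_HUBER,0,.01,.01).ravel()
yaw=np.arctan2(vy,vx)%np.pi;print('yaw',yaw)
e=plane(c,[(329,ys.max()+.5),(330,ys.min()-.5)],.05);print(e,np.linalg.norm(e[0]-e[1]))
u=np.array([np.cos(yaw),np.sin(yaw)]);o=np.array([x0,y0])
s=np.mean([(e[0,:2]-o)@u+120e-3,(e[1,:2]-o)@u+60e-3]);m=o+s*u;print('mid',m,'grip',m-.025*u)
go([*(m-.025*u),.22],yaw)
go([*(m-.025*u),.048],yaw)
```

```text
197 255 323 336
yaw 1.319828
[[ 0.4102 -0.3088  0.05  ]
 [ 0.425  -0.2524  0.05  ]] 0.058352724561677026
mid [ 0.4391 -0.1932] grip [ 0.4328 -0.2174]
1.875 [ 0.4192 -0.2349  0.2199] [-3.1414  0.0006  1.3222] delta [ 0.1353  0.0594 -0.001 ] [-0.0002  0.0007  0.003 ]
1.875 [ 0.4192 -0.2349  0.2199] [-3.1414  0.0006  1.3222] delta [0.1359 0.0596 1.1456] [-0.0002  0.0007  0.003 ]
```

>>> {"fn": "arm_command", "kwargs": {"deltas": [[1,0.136,0.06,0.2,0,0,0],[1,0.136,0.06,0.5,0,0,0],[1,0.136,0.06,0.8,0,0,0],[1,0.136,0.06,0.8,0,0,0]]}}

```text
clock: 2.38
position: [0.4319, -0.2159, 0.098]
tool_rot: [-3.137, -0.001, 1.324]
force: [0.8, -0.4, 0.0]
grip_width: 0.0853
```

```bash
python3 -c "
from h import *
go([.4328,-.2174,.048],1.320)"
```

```text
2.375 [ 0.4319 -0.2159  0.098 ] [-3.1368 -0.0005  1.3242] delta [-0.0084  0.0099  0.333 ] [-0.0061 -0.0006  0.0053]
```

>>> {"fn": "arm_command", "kwargs": {"deltas": [[1,-0.008,0.01,0.2,0,0,0.005],[1,-0.008,0.01,0.333,0,0,0.005],[1,-0.008,0.01,0.333,0,0,0.005]]}}

```text
clock: 2.75
position: [0.4349, -0.2178, 0.0507]
tool_rot: [-3.141, 0.0, 1.321]
force: [-0.3, -0.5, 1.3]
grip_width: 0.0855
```

>>> {"fn": "arm_command", "kwargs": {"deltas": [[-1,0,0,0,0,0,0],[-1,0,0,0,0,0,0],[-1,0,0,0,0,0,0],[-1,0,0,0,0,0,0],[-1,0,0,0,0,0,0],[-1,0,0,0,0,0,0]]}}

```text
clock: 3.5
position: [0.435, -0.2173, 0.0502]
tool_rot: [3.141, 0.0, 1.321]
force: [-0.8, -0.2, 8.2]
grip_width: 0.0141
```

```bash
python3 -c "
from h import *
go([.4328,-.2174,.048],1.320);print(telemetry.observe()['grip_width'],telemetry.observe()['force'])"
```

```text
3.5 [ 0.435  -0.2173  0.0502] [3.1413 0.0003 1.3214] delta [-0.0042 -0.0139  0.0147] [0.0003 0.0003 0.0018]
0.014078795500621922 [-0.8382 -0.1977  8.2375]
```

>>> {"fn": "arm_command", "kwargs": {"deltas": [[-1,0,0,-0.05,0,0,0],[-1,0,0,-0.13,0,0,0],[-1,0,0,-0.2,0,0,0],[-1,0,0,-0.3,0,0,0],[-1,0,0,-0.4,0,0,0],[-1,0,0,-0.4,0,0,0]]}}

```text
clock: 4.25
position: [0.4354, -0.2176, 0.1111]
tool_rot: [3.139, 0.0, 1.321]
force: [0.7, -0.6, -2.1]
grip_width: 0.0144
```

```bash
python3 -c "
from h import *
s=telemetry.observe();print(s['position'],s['tool_rot'],s['grip_width'],s['force'],s['moment'])
cv2.imwrite('pics/w2.png',cams.grab_frame('wrist'))
b=cams.grab_frame('scene');cv2.imwrite('pics/s3.png',cv2.resize(b[150:300,150:330],None,fx=4,fy=4,interpolation=cv2.INTER_CUBIC))
"
```

```text
[ 0.4354 -0.2176  0.1111] [3.1395 0.0004 1.3212] 0.01435286964424301 [ 0.6665 -0.6048 -2.1035] [-0.0672  0.0505 -0.031 ]
```

View pics/w2.png

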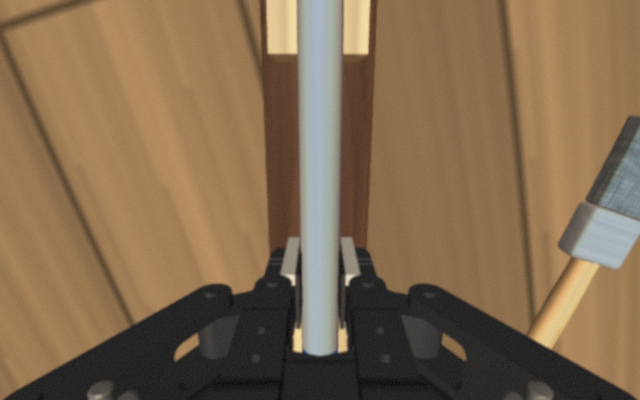

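View pics/s3.png

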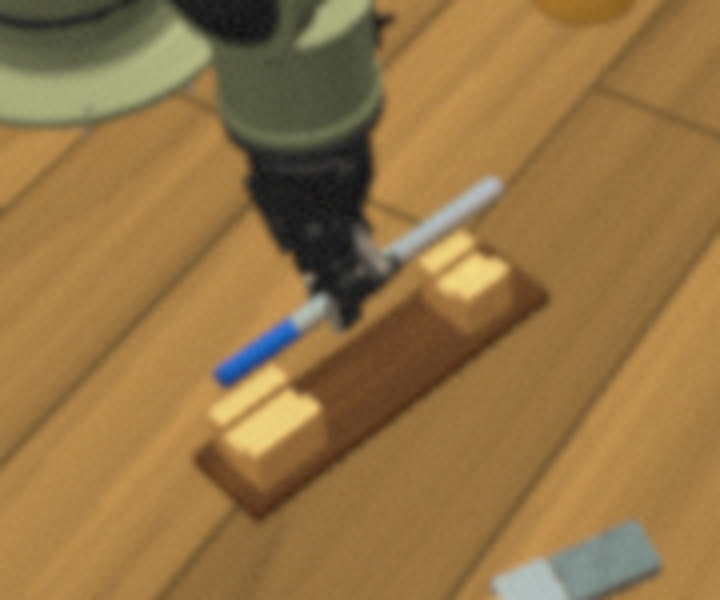

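The rod is gripped and has lifted clear; the force of -2.1 N in z matches its weight. In s3 the nose is at (497,184) and the tail at (222,380). Next I'll check that the rod is level and where it sits along its length, then compute the pre-insert pose.

Run:
```python
from h import *
S=cams.get_calibration('scene');s=telemetry.observe();p=s['position'];R=Rrpy(s['tool_rot'])
f=lambda q:(np.array(q,float)+.5)/4-.5+np.array((150,150))
nose,tail=f((497,184)),f((222,380))
print('meas',nose,tail)
for off in (.02,.025,.03):
  for dz in(0,): print(off,proj(S,[p+R[:,0]*(120e-3+off),p-R[:,0]*(120e-3-off)]))
for q in (nose,tail): print(plane(S,[q],.111)) 
P=[plane(S,[q],.111)[0] for q in (nose,tail)];print(np.linalg.norm(P[0]-P[1]),[ (x-p)@R for x in P])
# pre-insert: grip 25 behind mid, nose 30 before mouth
m=np.array([.609,.152]);y=1.615;u=np.array([np.cos(y),np.sin(y)])
g=m-u*(.03+.145);print(g);go([*g,.111],y)
```

```text
meas [273.875 195.625] [205.125 244.625]
0.02 [[272.5576 196.2034]
 [202.4617 246.1082]]
0.025 [[273.8891 195.2577]
 [204.0501 244.9747]]
0.03 [[275.2155 194.3156]
 [205.6329 243.8454]]
[[ 0.4719 -0.0788  0.111 ]]
[[ 0.4137 -0.3077  0.111 ]]
0.2361411301394401 [array([ 0.1433,  0.0018, -0.0011]), array([-0.0928,  0.0019, -0.0011])]
[ 0.6167 -0.0228]
4.35 [ 0.4348 -0.2173  0.1099] [3.1414 0.0001 1.3214] delta [ 1.5554  0.8554 -0.0075] [ 0.0002  0.0001 -0.3738]
```

>>> {"fn": "arm_command", "kwargs": {"deltas": [[-1,0.2,0.1,0,0,0,-0.05],[-1,0.4,0.22,0,0,0,-0.1],[-1,0.6,0.33,0,0,0,-0.15],[-1,0.75,0.41,0,0,0,-0.2],[-1,0.75,0.41,0,0,0,-0.2]]}}

```text
clock: 4.97
position: [0.523, -0.1216, 0.1094]
tool_rot: [-3.141, -0.001, 1.482]
force: [-0.0, 0.2, -3.7]
grip_width: 0.0146
```

```bash
python3 -c "
from h import *
go([.6167,-.0228,.11],1.615)"
```

```text
4.975 [ 0.523  -0.1216  0.1094] [-3.1413 -0.0009  1.4819] delta [ 0.7116  0.5636 -0.0037] [-0.0003 -0.0011 -0.1694]
```

>>> {"fn": "arm_command", "kwargs": {"deltas": [[-1,0.2,0.15,0,0,0,-0.05],[-1,0.4,0.32,0,0,0,-0.1],[-1,0.6,0.5,0,0,0,-0.15],[-1,0.7,0.555,0,0,0,-0.17],[-1,0.7,0.555,0,0,0,-0.17],[-1,0.7,0.555,0,0,0,-0.17]]}}

```text
clock: 5.72
position: [0.6139, -0.028, 0.1096]
tool_rot: [-3.14, 0.001, 1.61]
force: [-1.0, -1.0, -2.7]
grip_width: 0.0147
```

```bash
python3 -c "
from h import *
go([.6167,-.0228,.11],1.615)
cv2.imwrite('pics/w3.png',cams.grab_frame('wrist'))
cv2.imwrite('pics/t3.png',cv2.resize(cams.grab_frame('top')[150:270,150:330],None,fx=4,fy=4,interpolation=cv2.INTER_CUBIC))
cv2.imwrite('pics/s4.png',cv2.resize(cams.grab_frame('scene')[100:220,250:410],None,fx=5,fy=5,interpolation=cv2.INTER_CUBIC))
"
```

```text
5.725 [ 0.6139 -0.028   0.1096] [-3.1404  0.0009  1.6105] delta [ 0.0339  0.0202 -0.0028] [-0.0015  0.0012 -0.0057]
```

View pics/w3.png

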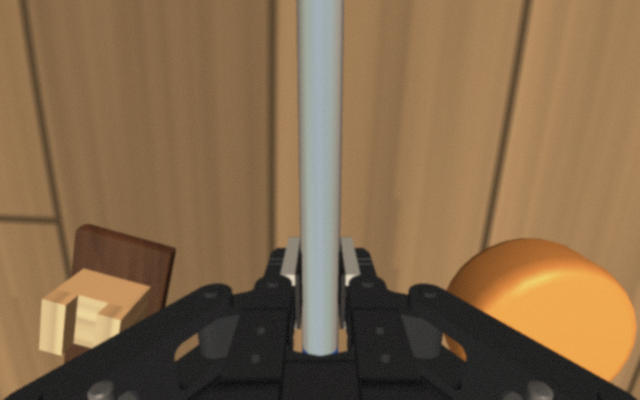

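View pics/t3.png

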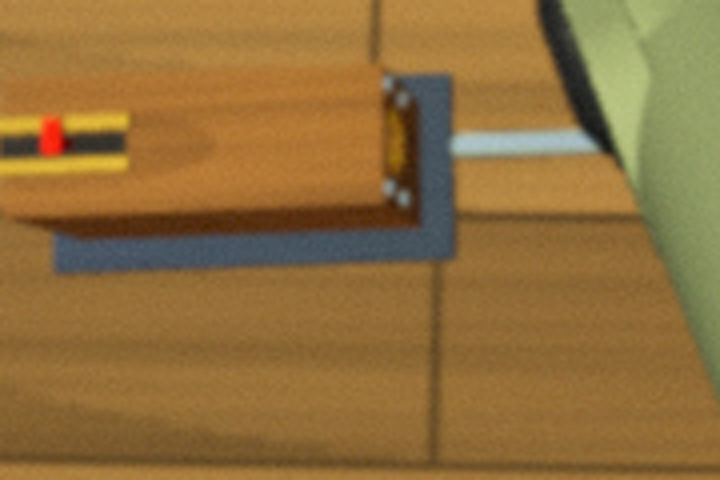

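View pics/s4.png

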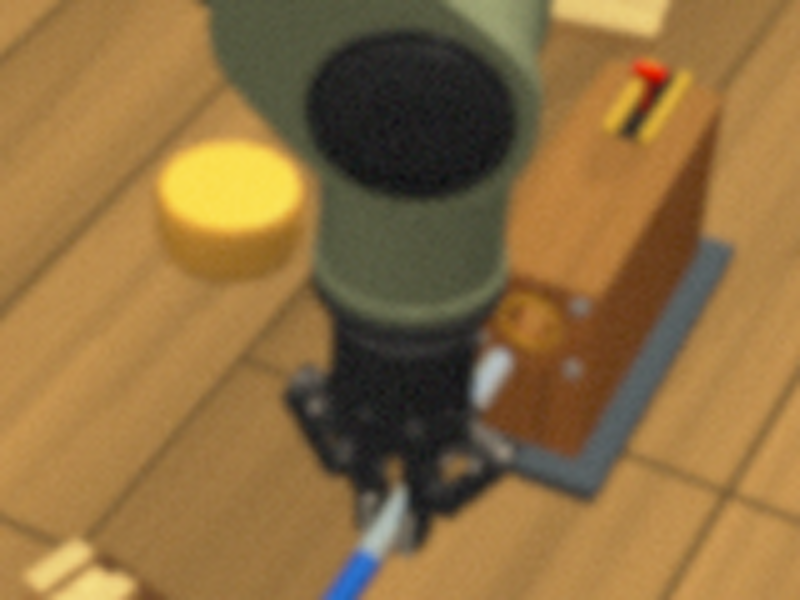

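The top view shows the nose tip at (455,144) in t3, about 3 px (roughly 2 mm) below the mouth line at (396,141). That matches the measured TCP error of 3 mm in y. I'll correct it and check again.

>>> {"fn": "arm_command", "kwargs": {"deltas": [[-1,0.034,0.02,0,0,0,-0.006],[-1,0.034,0.02,0,0,0,-0.006],[-1,0.034,0.02,0,0,0,-0.006]]}}

```text
clock: 6.25
position: [0.6176, -0.0212, 0.1098]
tool_rot: [-3.142, 0.0, 1.617]
force: [-0.3, -0.5, -2.1]
grip_width: 0.0145
```

Run:
```python
from h import *
go([.6167,-.0228,.11],1.615)
T=cams.get_calibration('top')
a=cams.grab_frame('top')
cv2.imwrite('pics/t4.png',cv2.resize(a[160:215,225:305],None,fx=10,fy=10,interpolation=cv2.INTER_CUBIC))
a=a.astype(int)
pts=[]
for x in range(265,294):
    col=a[178:195,x]; w=np.clip(col[:,0]-col[:,2]+20,0,None).astype(float)
    w[w<15]=0
    if w.sum()>0: pts.append((x,178+(w*np.arange(17)).sum()/w.sum()))
pts=np.array(pts);print(pts.T[1].round(2))
P=plane(T,pts[3:],.112);vx,vy,x0,y0=cv2.fitLine(P[:,:2].astype(np.float32),cv2.DIST_HUBER,0,.01,.01).ravel()
print('yaw',np.arctan2(vy,vx)%np.pi,'x at y=.152',x0+(0.152-y0)*vx/vy)
m=(np.array((658,148.))+.5)/6-.5+np.array((140,160));print('ring',plane(T,[m],.11))
```

```text
6.25 [ 0.6176 -0.0212  0.1098] [-3.1415  0.      1.6169] delta [-0.0104 -0.0063 -0.0011] [-0.0001  0.      0.0024]
[184.42 184.35 184.32 184.26 184.32 184.3  184.25 184.25 184.21 184.18
 184.   183.98 183.74 183.69 183.67 183.71 183.63 183.62 183.61 183.58
 183.56 183.57 183.5  183.5  183.44 183.51 183.44 182.68 182.29]
yaw 1.6265328 x at y=.152 0.60905355
ring [[0.6119 0.1507 0.11  ]]
```

View pics/t4.png

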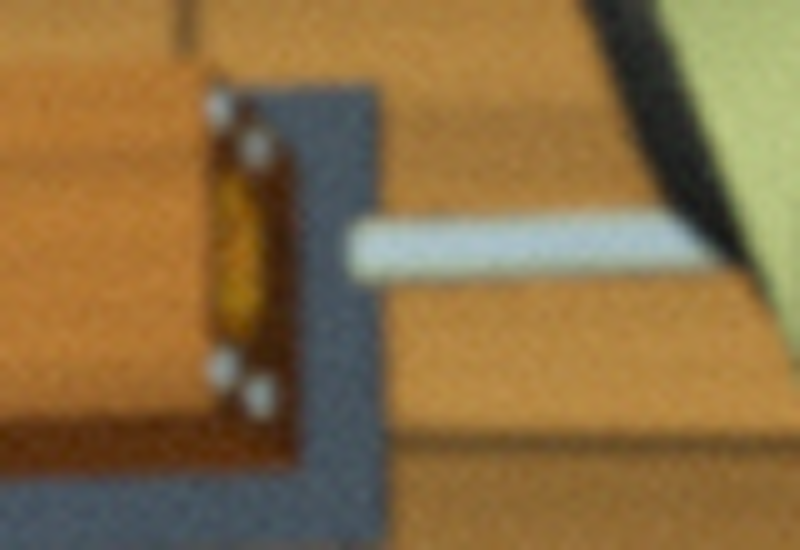

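Rod line and ring centre now agree within about 1 mm: extrapolated to x=240 in t4, the rod line is at y≈253 and the ring centre at 255. Inserting slowly.

>>> {"fn": "arm_command", "kwargs": {"deltas": [[-1,0.03,-0.003,0,0,0,0],[-1,0.06,-0.004,0,0,0,0],[-1,0.09,-0.004,0,0,0,0],[-1,0.12,-0.004,0,0,0,0],[-1,0.15,-0.004,0,0,0,0],[-1,0.17,-0.004,0,0,0,0],[-1,0.19,-0.004,0,0,0,0],[-1,0.21,-0.004,0,0,0,0]]}}

```text
clock: 7.3
position: [0.6155, 0.0103, 0.1098]
tool_rot: [3.142, 0.0, 1.617]
force: [0.4, -0.7, -2.5]
grip_width: 0.0145
```

>>> {"fn": "arm_command", "kwargs": {"deltas": [[-1,0.02,0,0,0,0,0],[-1,0.04,0,0,0,0,0],[-1,0.06,0,0,0,0,0],[-1,0.08,0,0,0,0,0]]}}

```text
clock: 7.8
position: [0.615, 0.0224, 0.1099]
tool_rot: [3.142, -0.0, 1.617]
force: [0.7, -0.2, -2.4]
grip_width: 0.0139
```

Run:
```python
from h import *
s=telemetry.observe();print(s['force'],s['moment'])
m=np.array([.609,.152]);y=1.615;u=np.array([np.cos(y),np.sin(y)])
for d in(0.,.115):
  g=m+u*(d-.145);print(g);go([*g,.11],y)
cv2.imwrite('pics/t5.png',cv2.resize(cams.grab_frame('top')[150:230,220:320],None,fx=7,fy=7,interpolation=cv2.INTER_CUBIC))
```

```text
[ 0.7247 -0.214  -2.3805] [-0.1071  0.0543 -0.0065]
[0.6154 0.0071]
7.8 [0.615  0.0224 0.1099] [ 3.1415 -0.      1.6168] delta [-0.1015 -0.0019 -0.0009] [ 0.0001 -0.      0.0022]
[0.6103 0.122 ]
7.8 [0.615  0.0224 0.1099] [ 3.1415 -0.      1.6168] delta [ 0.6651 -0.0006 -0.0009] [ 0.0001 -0.      0.0022]
```

View pics/t5.png

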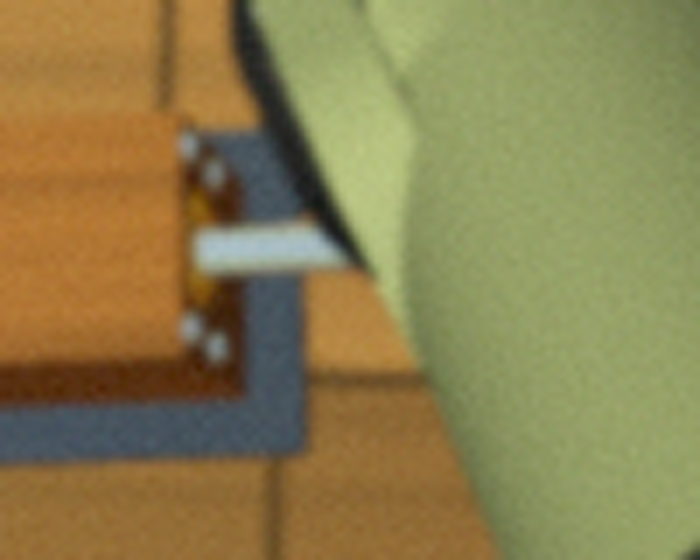

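The rod's nose is at the centre of the ring, (200,250) in t5, and no contact force shows. I'll continue.

>>> {"fn": "arm_command", "kwargs": {"deltas": [[-1,0.025,0,0,0,0,0],[-1,0.05,0,0,0,0,0],[-1,0.075,0,0,0,0,0],[-1,0.1,0,0,0,0,0],[-1,0.125,0,0,0,0,0],[-1,0.15,0,0,0,0,0],[-1,0.175,0,0,0,0,0],[-1,0.2,0,0,0,0,0]]}}

```text
clock: 8.85
position: [0.6136, 0.0524, 0.1098]
tool_rot: [-3.142, -0.0, 1.617]
force: [0.2, 0.4, -1.9]
grip_width: 0.0143
```

>>> {"fn": "arm_command", "kwargs": {"deltas": [[-1,0.03,0,0,0,0,0],[-1,0.06,0,0,0,0,0],[-1,0.09,0,0,0,0,0],[-1,0.12,0,0,0,0,0],[-1,0.15,0,0,0,0,0],[-1,0.18,0,0,0,0,0],[-1,0.21,0,0,0,0,0],[-1,0.24,0,0,0,0,0]]}}

```text
clock: 9.85
position: [0.6119, 0.0885, 0.1098]
tool_rot: [-3.142, -0.0, 1.617]
force: [-0.3, 0.2, -3.2]
grip_width: 0.0145
```

```bash
python3 -c "
from h import *
go([.6103,.122,.11],1.615)
cv2.imwrite('pics/w4.png',cams.grab_frame('wrist'))"
```

```text
9.85 [0.6119 0.0885 0.1098] [-3.1415 -0.      1.6169] delta [ 0.2239 -0.0005 -0.0011] [-0.0001 -0.0001  0.0024]
```

View pics/w4.png

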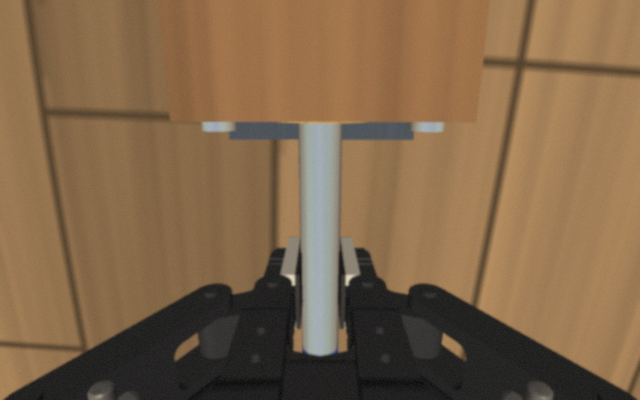

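The rod runs into the centre of the face, with about 60 mm of clear rod left. I'll go another 32 mm.

>>> {"fn": "arm_command", "kwargs": {"deltas": [[-1,0.03,0,0,0,0,0],[-1,0.06,0,0,0,0,0],[-1,0.09,0,0,0,0,0],[-1,0.12,0,0,0,0,0],[-1,0.15,0,0,0,0,0],[-1,0.18,0,0,0,0,0],[-1,0.215,0,0,0,0,0],[-1,0.215,0,0,0,0,0]]}}

```text
clock: 10.9
position: [0.6104, 0.1209, 0.1099]
tool_rot: [3.142, -0.0, 1.617]
force: [0.9, 0.3, -2.5]
grip_width: 0.0144
```

>>> {"fn": "arm_command", "kwargs": {"deltas": [[-0.5,0,0,0,0,0,0],[-0.4,0,0,0,0,0,0],[0,0,0,0,0,0,0],[0,0,0,0,0,0,0],[0,0,0,0,0,0,0]]}}

```text
clock: 11.52
position: [0.6105, 0.1203, 0.1099]
tool_rot: [3.142, 0.0, 1.617]
force: [-0.0, -0.5, -0.0]
grip_width: 0.0427
```

```bash
python3 -c "
from h import *
go([.6103,.122,.11],1.615)
s=telemetry.observe();print(s['force'],s['grip_width'])
cv2.imwrite('pics/w5.png',cams.grab_frame('wrist'))"
```

```text
11.525 [0.6105 0.1203 0.1099] [3.1416 0.     1.6168] delta [ 0.0115 -0.0008 -0.0008] [0.     0.     0.0023]
[-0.0361 -0.5282 -0.0158] 0.04266003693067435
```

View pics/w5.png

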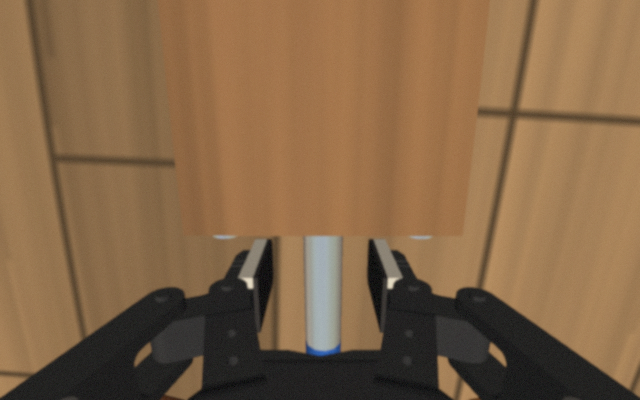

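Released, with the rod staying in the bore. I'll slide back 70 mm with the jaws straddling the rod to reach the blue tail.

>>> {"fn": "arm_command", "kwargs": {"deltas": [[0,-0.1,0,0,0,0,0],[0,-0.25,0,0,0,0,0],[0,-0.4,0,0,0,0,0],[0,-0.467,0,0,0,0,0],[0,-0.467,0,0,0,0,0],[0,-0.467,0,0,0,0,0]]}}

```text
clock: 12.32
position: [0.6137, 0.0512, 0.1099]
tool_rot: [3.142, -0.001, 1.618]
force: [-0.2, -0.3, 0.0]
grip_width: 0.0427
```

```bash
python3 -c "
from h import *
s=telemetry.observe();print(s['position'],s['force'],s['grip_width'])
cv2.imwrite('pics/w6.png',cams.grab_frame('wrist'))
cv2.imwrite('pics/s6.png',cv2.resize(cams.grab_frame('scene')[100:230,270:410],None,fx=4.5,fy=4.5,interpolation=cv2.INTER_CUBIC))"
```

```text
[0.6137 0.0512 0.1099] [-0.2458 -0.2626  0.0328] 0.04274876678217013
```

View pics/w6.png

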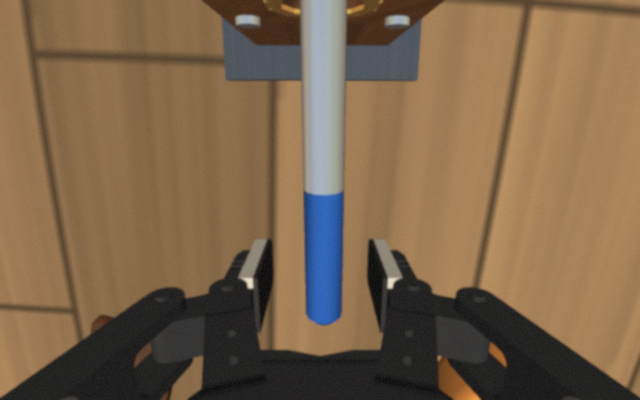

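View pics/s6.png

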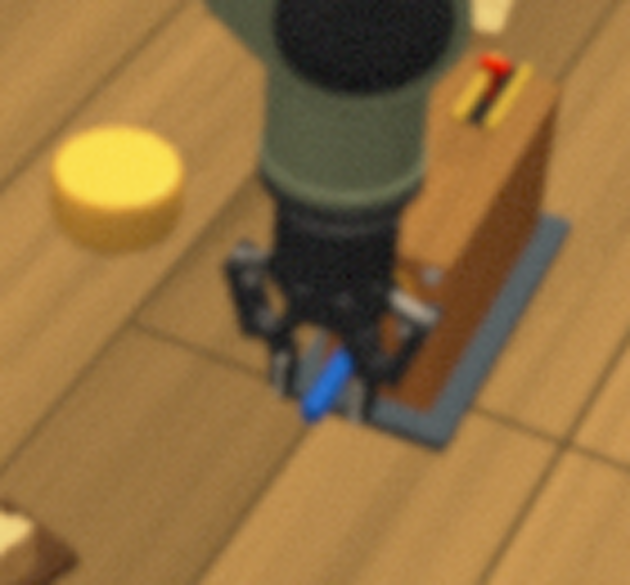

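The blue section runs from row 192 to row 325 in w6, between the open jaws. I'll compute where it sits along the tool.

```bash
python3 -c "
from h import *
c=cams.get_calibration('wrist');s=telemetry.observe();R=Rrpy(s['tool_rot'])
for z in(.112,.108,.104):
  P=plane(c,[(324,192),(323,325)],z);print(z,(P-s['position'])@R,np.linalg.norm(P[0]-P[1]))
m=np.array([.609,.152]);y=1.615;u=np.array([np.cos(y),np.sin(y)])
print((P[:,:2]-m)@u)
# scene tail
S=cams.get_calibration('scene');q=(np.array((313,412.))+.5)/4.5-.5+np.array((270,100))
for z in(.112,.108,.104):print(plane(S,[q],z))
"
```

```text
0.112 [[ 0.0357  0.0025 -0.0021]
 [-0.023   0.0023 -0.0021]] 0.05873132867551209
0.108 [[ 0.0346  0.0026  0.0019]
 [-0.026   0.0023  0.0019]] 0.06062301032279109
0.104 [[ 0.0335  0.0026  0.0059]
 [-0.029   0.0023  0.0059]] 0.06251469197007008
[-0.0673 -0.1298]
[[0.6193 0.0247 0.112 ]]
[[0.6178 0.0283 0.108 ]]
[[0.6162 0.0319 0.104 ]]
```

>>> {"fn": "arm_command", "kwargs": {"deltas": [[0,0,0.012,0.01,0,0,0],[-0.3,0,0.012,0.01,0,0,0],[-1,0,0.012,0.01,0,0,0],[-1,0,0.012,0.01,0,0,0],[-1,0,0.012,0.01,0,0,0],[-1,0,0.012,0.01,0,0,0],[-1,0,0.012,0.01,0,0,0]], "newtons": 50}}

```text
clock: 13.3
position: [0.6155, 0.0506, 0.1084]
tool_rot: [-3.142, -0.0, 1.617]
force: [-1.3, 2.0, 0.2]
grip_width: 0.0146
```

```bash
python3 -c "
from h import *
s=telemetry.observe();print(s['position'],s['tool_rot'],s['force'],s['moment'],s['grip_width'])
cv2.imwrite('pics/w7.png',cams.grab_frame('wrist'))"
```

```text
[0.6155 0.0506 0.1084] [-3.1416 -0.0001  1.617 ] [-1.2552  2.0459  0.2267] [0.3096 0.246  0.1132] 0.01455165777004174
```

View pics/w7.png

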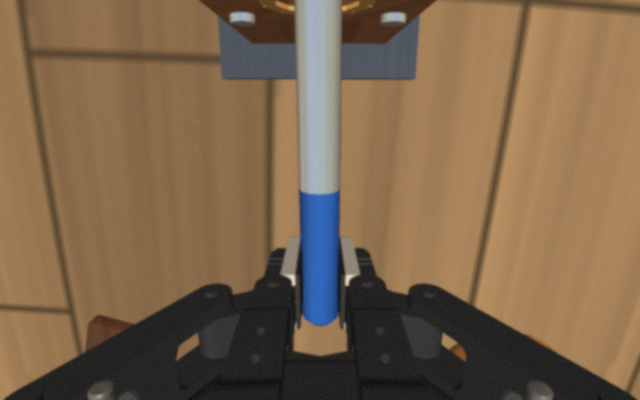

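The blue tail is gripped. Now pushing at about 16 mm/s in short calls, watching the force and easing back towards the bore line.

>>> {"fn": "arm_command", "kwargs": {"deltas": [[-1,0.013,-0.001,-0.001,0,0,0],[-1,0.026,-0.002,-0.002,0,0,0],[-1,0.04,-0.003,-0.003,0,0,0],[-1,0.053,-0.004,-0.003,0,0,0],[-1,0.066,-0.005,-0.003,0,0,0],[-1,0.08,-0.006,-0.003,0,0,0],[-1,0.093,-0.006,-0.003,0,0,0],[-1,0.106,-0.006,-0.003,0,0,0]]}}

```text
clock: 14.35
position: [0.614, 0.066, 0.1089]
tool_rot: [3.141, 0.001, 1.617]
force: [0.1, -6.3, 3.1]
grip_width: 0.0145
```

```bash
cat > st.py <<'E'
from h import *
s=telemetry.observe();m=np.array([.609,.152]);y=1.615;u=np.array([np.cos(y),np.sin(y)]);n=np.array([-u[1],u[0]])
d=s['position'][:2]-m
print(s['clock'],s['position'],'along',d@u,'lat',d@n,'nose~',d@u+.215,'F',s['force'],'Fpush',-s['force'][:2]@u,'M',s['moment'],s['grip_width'])
E
python3 st.py
```

```text
14.35 [0.614  0.066  0.1089] along -0.08617808256877657 lat -0.001182035048023024 nose~ 0.12882191743122343 F [ 0.1265 -6.3238  3.1111] Fpush 6.323229461083816 M [-1.3062 -0.0943  0.0117] 0.014493398177222996
```

Resistance of 6.3 N with +3.1 N upward suggests the tail is held slightly low. I'll ease it up 1 mm and read at rest.

>>> {"fn": "arm_command", "kwargs": {"deltas": [[-1,0,0,-0.007,0,0,0],[-1,0,0,-0.007,0,0,0],[-1,0,0,-0.007,0,0,0]]}}

```text
clock: 14.72
position: [0.6138, 0.0667, 0.1098]
tool_rot: [-3.141, -0.001, 1.617]
force: [0.4, 1.2, -2.3]
grip_width: 0.0143
```

```bash
python3 st.py
```

```text
14.725 [0.6138 0.0667 0.1098] along -0.08543831615942629 lat -0.0009991396132008105 nose~ 0.1295616838405737 F [ 0.3507  1.1512 -2.2557] Fpush -1.1345569172182552 M [ 0.0636 -0.0541 -0.1041] 0.01434545133853567
```

The force and moment are relieved. I'll continue straight.

>>> {"fn": "arm_command", "kwargs": {"deltas": [[-1,0.01,0,0,0,0,0],[-1,0.02,0,0,0,0,0],[-1,0.03,0,0,0,0,0],[-1,0.04,-0.001,0,0,0,0],[-1,0.05,-0.002,0,0,0,0],[-1,0.06,-0.002,0,0,0,0],[-1,0.07,-0.002,0,0,0,0],[-1,0.08,-0.002,0,0,0,0]]}}

```text
clock: 15.72
position: [0.613, 0.0783, 0.1099]
tool_rot: [3.142, 0.0, 1.617]
force: [0.4, -1.8, 0.3]
grip_width: 0.0146
```

```bash
python3 st.py
```

```text
15.725 [0.613  0.0783 0.1099] along -0.07379473980213103 lat -0.000760425594696891 nose~ 0.14120526019786897 F [ 0.3755 -1.8038  0.3463] Fpush 1.818662446636371 M [-0.3606 -0.0847 -0.0544] 0.014564249137992317
```

>>> {"fn": "arm_command", "kwargs": {"deltas": [[-1,0.01,0,-0.001,0,0,0],[-1,0.02,0,-0.001,0,0,0],[-1,0.03,0,-0.001,0,0,0],[-1,0.04,-0.001,-0.002,0,0,0],[-1,0.05,-0.002,-0.002,0,0,0],[-1,0.06,-0.002,-0.002,0,0,0]]}}

```text
clock: 16.48
position: [0.6123, 0.0873, 0.1102]
tool_rot: [3.141, 0.0, 1.617]
force: [1.4, -1.4, 0.4]
grip_width: 0.0142
```

```bash
python3 st.py
```

```text
16.475 [0.6123 0.0873 0.1102] along -0.06478604114218668 lat -0.00047948675808906824 nose~ 0.1502139588578133 F [ 1.4093 -1.3978  0.3604] Fpush 1.4587291816946535 M [-0.4443 -0.2295 -0.0603] 0.014226344675688262
```

Now slow, about 7 mm/s, in calls of 4 mm.

>>> {"fn": "arm_command", "kwargs": {"deltas": [[-1,0.006,0,-0.001,0,0,0],[-1,0.012,0,-0.001,0,0,0],[-1,0.018,0,-0.001,0,0,0],[-1,0.024,0,-0.001,0,0,0],[-1,0.03,0,-0.001,0,0,0]]}}

```text
clock: 17.1
position: [0.6121, 0.0918, 0.1103]
tool_rot: [3.142, -0.0, 1.617]
force: [0.8, -1.3, -0.0]
grip_width: 0.014
```

```bash
cat >> st.py <<'E'
T=cams.get_calibration('top')
def flag(a):
    a=a[150:220,130:200].astype(int);w=np.clip(a[:,:,2]-np.maximum(a[:,:,1],0)-110,0,None).astype(float)
    ys,xs=np.mgrid[150:220,130:200];return (w*xs).sum()/w.sum(),(w*ys).sum()/w.sum()
p0=flag(cv2.imread('pics/top0.png'));p1=flag(cams.grab_frame('top'))
P=plane(T,[p0,p1],.155);print('flag',p0,p1,'moved mm',1000*(P[1]-P[0])[:2]@u)
E
python3 st.py
```

```text
17.1 [0.6121 0.0918 0.1103] along -0.060315767418937856 lat -0.00044471604523099565 nose~ 0.15468423258106215 F [ 0.7599 -1.3348 -0.0267] Fpush 1.3671190803345483 M [-0.5085 -0.211  -0.0495] 0.014003593816800863
flag (np.float64(162.42152466367713), np.float64(183.9321375186846)) (np.float64(162.42548787699587), np.float64(183.9432288586635)) moved mm -0.009488198099664742
```

The flag tracker repeats to about 0.01 mm.

>>> {"fn": "arm_command", "kwargs": {"deltas": [[-1,0.006,0,0,0,0,0],[-1,0.012,0,0,0,0,0],[-1,0.018,0,0,0,0,0],[-1,0.024,0,0,0,0,0],[-1,0.03,0,0,0,0,0]]}}

```text
clock: 17.77
position: [0.6119, 0.0962, 0.1103]
tool_rot: [3.142, 0.0, 1.617]
force: [1.6, -2.5, 2.0]
grip_width: 0.0141
```

```bash
python3 st.py
```

```text
17.775 [0.6119 0.0962 0.1103] along -0.055840517659308794 lat -0.00044420825057249475 nose~ 0.15915948234069122 F [ 1.5731 -2.4604  1.9546] Fpush 2.5275158990960116 M [-0.6023 -0.2641 -0.1075] 0.014106587151824036
flag (np.float64(162.42152466367713), np.float64(183.9321375186846)) (np.float64(162.4218521764534), np.float64(183.9558866491382)) moved mm -0.0013149524651624085
```

>>> {"fn": "arm_command", "kwargs": {"deltas": [[-1,0.006,0.002,-0.002,0,0,0],[-1,0.012,0.002,-0.003,0,0,0],[-1,0.018,0.002,-0.003,0,0,0],[-1,0.024,0.002,-0.003,0,0,0],[-1,0.03,0.002,-0.003,0,0,0]]}}

```text
clock: 18.45
position: [0.6119, 0.1009, 0.1107]
tool_rot: [-3.141, -0.0, 1.617]
force: [0.8, -1.9, -0.3]
grip_width: 0.0144
```

```bash
python3 st.py
```

```text
18.45 [0.6119 0.1009 0.1107] along -0.051227659820834645 lat -0.0006471030853122261 nose~ 0.16377234017916537 F [ 0.8042 -1.9201 -0.313 ] Fpush 1.9537362801582663 M [-0.3733 -0.0642 -0.0679] 0.014389561391675127
flag (np.float64(162.42152466367713), np.float64(183.9321375186846)) (np.float64(162.43139569194452), np.float64(183.94806727648273)) moved mm -0.023359856334382045
```

>>> {"fn": "arm_command", "kwargs": {"deltas": [[-1,0.006,0,0,0,0,0],[-1,0.012,0,0,0,0,0],[-1,0.018,0,0,0,0,0],[-1,0.024,0,0,0,0,0]]}}

```text
clock: 19.0
position: [0.6118, 0.1044, 0.1107]
tool_rot: [3.142, 0.0, 1.617]
force: [0.4, -1.2, 0.0]
grip_width: 0.0144
```

```bash
python3 st.py
```

```text
19.0 [0.6118 0.1044 0.1107] along -0.04769773290238698 lat -0.0006996398809940795 nose~ 0.16730226709761303 F [ 0.3914 -1.2491  0.0245] Fpush 1.2651735553251293 M [-0.3715 -0.1019 -0.0248] 0.01437459448405289
flag (np.float64(162.42152466367713), np.float64(183.9321375186846)) (np.float64(162.43470588235294), np.float64(183.93558823529412)) moved mm -0.03077915383219827
```

>>> {"fn": "arm_command", "kwargs": {"deltas": [[-1,0.006,0,0,0,0,0],[-1,0.012,0,0,0,0,0],[-1,0.018,0,0,0,0,0],[-1,0.024,0,0,0,0,0]]}}

```text
clock: 19.55
position: [0.6118, 0.1061, 0.1107]
tool_rot: [-3.141, 0.002, 1.616]
force: [0.8, -10.9, 1.3]
grip_width: 0.0145
```

```bash
python3 st.py
```

```text
19.55 [0.6118 0.1061 0.1107] along -0.04594666910990217 lat -0.0007392640662408425 nose~ 0.16905333089009783 F [  0.7927 -10.9237   1.3478] Fpush 10.948023846327558 M [-2.3906 -0.1855  0.0459] 0.014452647836463904
flag (np.float64(162.42152466367713), np.float64(183.9321375186846)) (np.float64(162.2777446300716), np.float64(184.01939140811456)) moved mm 0.3328434172081007
```

Catch found: the push force rose to 10.9 N and the flag moved 0.3 mm. I'll drive on slowly.

>>> {"fn": "arm_command", "kwargs": {"deltas": [[-1,0.004,0,0,0,0,0],[-1,0.008,0,0,0,0,0],[-1,0.012,0,0,0,0,0],[-1,0.016,0,0,0,0,0]]}}

```text
clock: 20.1
position: [0.6117, 0.1083, 0.1107]
tool_rot: [-3.141, 0.002, 1.615]
force: [0.9, -11.7, 2.0]
grip_width: 0.0145
```

```bash
python3 st.py
```

```text
20.1 [0.6117 0.1083 0.1107] along -0.04379552903544176 lat -0.0007799919736826247 nose~ 0.17120447096455824 F [  0.9331 -11.6675   1.9689] Fpush 11.697308018019745 M [-2.4699 -0.2213 -0.0079] 0.01451586757922485
flag (np.float64(162.42152466367713), np.float64(183.9321375186846)) (np.float64(161.31983687736673), np.float64(184.05301485581126)) moved mm 2.563850628493175
```

>>> {"fn": "arm_command", "kwargs": {"deltas": [[-1,0.004,0,0,0,0,0],[-1,0.008,0,0,0,0,0],[-1,0.012,0,0,0,0,0],[-1,0.015,0,0,0,0,0]]}}

```text
clock: 20.65
position: [0.6116, 0.1105, 0.1107]
tool_rot: [-3.141, 0.002, 1.615]
force: [1.5, -11.2, 2.1]
grip_width: 0.014
```

```bash
python3 st.py
```

```text
20.65 [0.6116 0.1105 0.1107] along -0.0415560604443139 lat -0.0007779155105233318 nose~ 0.1734439395556861 F [  1.5351 -11.194    2.101 ] Fpush 11.250924760207981 M [-2.4765 -0.1887  0.0034] 0.01402711427596309
flag (np.float64(162.42152466367713), np.float64(183.9321375186846)) (np.float64(160.29761904761904), np.float64(184.0204081632653)) moved mm 4.947819583756408
```

Flag is at 4.9 mm; the TCP says about 4.6 mm. I'll relax the push, then open.

>>> {"fn": "arm_command", "kwargs": {"deltas": [[-1,-0.008,0,0,0,0,0],[-1,-0.012,0,0,0,0,0],[-1,-0.012,0,0,0,0,0]]}}

```text
clock: 21.08
position: [0.6116, 0.1106, 0.1108]
tool_rot: [3.141, 0.0, 1.617]
force: [1.6, -4.6, 0.3]
grip_width: 0.014
```

```bash
python3 st.py
```

```text
21.075 [0.6116 0.1106 0.1108] along -0.04151362722543159 lat -0.0007776524062690968 nose~ 0.1734863727745684 F [ 1.6417 -4.5779  0.2578] Fpush 4.645994101671262 M [-1.0891 -0.2332 -0.0092] 0.013999056403969729
flag (np.float64(162.42152466367713), np.float64(183.9321375186846)) (np.float64(160.29770343067764), np.float64(184.01219166430394)) moved mm 4.947825527250179
```

>>> {"fn": "arm_command", "kwargs": {"deltas": [[-1,-0.005,0,0,0,0,0],[-0.5,-0.005,0,0,0,0,0],[0,-0.005,0,0,0,0,0],[0,-0.005,0,0,0,0,0],[0,-0.005,0,0,0,0,0]]}}

```text
clock: 21.75
position: [0.6115, 0.1101, 0.1107]
tool_rot: [-3.142, -0.0, 1.617]
force: [0.3, 0.5, 0.5]
grip_width: 0.0428
```

>>> {"fn": "arm_command", "kwargs": {"deltas": [[0,0,0,-0.1,0,0,0],[0,0,0,-0.3,0,0,0],[0,0,0,-0.5,0,0,0],[0,0,0,-0.5,0,0,0],[0,0,0,-0.5,0,0,0]]}}

```text
clock: 22.38
position: [0.6115, 0.1099, 0.1861]
tool_rot: [3.141, 0.0, 1.617]
force: [-0.3, -0.7, -0.5]
grip_width: 0.0428
```

>>> {"fn": "arm_command", "kwargs": {"deltas": [[0,-0.3,0,-0.2,0,0,0],[0,-0.6,0,-0.2,0,0,0],[0,-0.9,0,-0.2,0,0,0],[0,-0.9,0,-0.2,0,0,0],[0,-0.9,0,-0.2,0,0,0]]}}

```text
clock: 23.0
position: [0.6175, -0.0243, 0.2153]
tool_rot: [-3.141, -0.001, 1.617]
force: [-0.3, 2.0, -0.9]
grip_width: 0.0426
```

```bash
python3 st.py; python3 -c "
from h import *
cv2.imwrite('pics/w8.png',cams.grab_frame('wrist'))
cv2.imwrite('pics/t8.png',cams.grab_frame('top'))"
```

```text
23.0 [ 0.6175 -0.0243  0.2153] along -0.17646488342892347 lat -0.0006819070876224604 nose~ 0.03853511657107653 F [-0.3197  2.0347 -0.8524] Fpush -2.046843799648744 M [ 0.026   0.015  -0.0129] 0.04258069075413765
flag (np.float64(162.42152466367713), np.float64(183.9321375186846)) (np.float64(160.30094582975065), np.float64(183.99226139294927)) moved mm 4.940755551237125
```

View pics/w8.png

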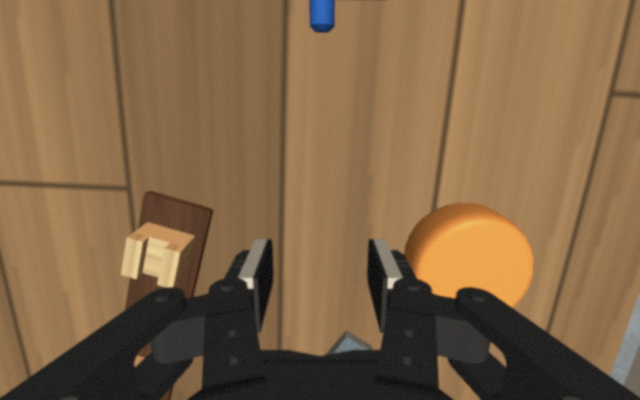

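View pics/t8.png

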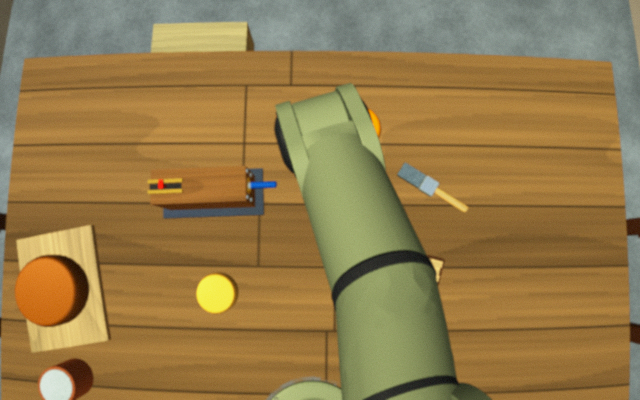

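The rod is in the bore with only its blue tail showing: (250–276,184) in the top view, tail end at (321,31) in the wrist view. The brush and pale cheese look unmoved. One last depth check, then I'll let the arm settle and hand in.

>>> {"fn": "arm_command", "kwargs": {"deltas": [[0,0,0,0,0,0,0],[0,0,0,0,0,0,0],[0,0,0,0,0,0,0]]}}

```text
clock: 23.52
position: [0.6178, -0.0247, 0.2158]
tool_rot: [3.142, 0.0, 1.617]
force: [-0.2, -0.2, 0.1]
grip_width: 0.0427
```

```bash
python3 st.py
python3 - <<'E'
from h import *
c=cams.get_calibration('wrist');u=np.array([np.cos(1.615),np.sin(1.615)])
P=plane(c,[(321,31)],.108)[0];print('tail',P,'nose depth',(P[:2]-[.609,.152])@u+.24)
print(job.job_done())
E
```

```text
23.525 [ 0.6178 -0.0247  0.2158] along -0.17692227275649106 lat -0.0009555452174474492 nose~ 0.03807772724350894 F [-0.1753 -0.1842  0.0969] Fpush 0.17627411499759849 M [ 0.0421  0.012  -0.0126] 0.042720567788534225
flag (np.float64(162.42152466367713), np.float64(183.9321375186846)) (np.float64(160.29538285058788), np.float64(184.00975050186406)) moved mm 4.9532977798124165
tail [0.6144 0.0861 0.108 ] nose depth 0.17393027953252768
the job is handed in; nothing more can be done
None
```

The rod is home in the post and the job was handed in at 23.5 s; no verdict is reported. I lifted the rod at its bare steel, about 25 mm behind the middle. I pushed it about 112–115 mm into the bore, let go, took it again by the blue tail and drove the catch slowly. The highest push force I read was about 12 N, against the 25 N limit.

**Last checks:**
- **Catch:** the red flag moved 4.95 mm by the top camera and about 4.6 mm by arm travel. Both are inside the 2–9 mm band and close to the 5 mm wanted.
- **Rod depth:** the nose is about 174 mm deep, measured from the tail in the wrist picture. At least 159 mm was required.
- **Robot:** the gripper is open and clear of everything, with near-zero force readings.
- **Bystanders:** the brush and pale cheese look unmoved in the last top view. The orange cheese was partly hidden behind the arm there, so I didn't measure it, but nothing came near it.

**Mended on the way:** early in the tail push the rod sat slightly low and rubbed at about 6 N, which a 1 mm lift cleared.

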